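Fetch the model house from behind the craft supplies

TASK

The little model house is hemmed in by three craft supplies: the round canister, the square tin and the flat glue bottle. Stand all three aside on the dark mat, set the house upright in the middle of the round white display plate, and only then put each supply back upright in the middle of the wooden stand that has its own outline (round, square, oblong), lined up with that outline. Knock nothing over, and leave the little tree standing where it is.

Things in the scene. Friction and masses are not known exactly. Their poses are not given: they have to be found in the camera images.
- canister_mid (a point): Round cardboard canister with a white lid, upright, diameter 52 mm, height 110 mm, about 200 g. The point is on its axis half-way up, 55 mm above its underside; z up. At the start it stands on the round stand.
- tin_mid (a point): Square metal tin, upright, 48 x 48 mm, height 100 mm, about 250 g. The point is on its axis half-way up, 50 mm above its underside; x and y are square to its sides, z up. At the start it stands on the square stand.
- bottle_mid (a point): Flat white glue bottle, upright, about 200 g: body 60 mm (along its x) by 34 mm (along its y), 90 mm high, with a tapered grey nozzle on top of it, 26 mm across at its foot, that brings the whole to 116 mm. The point is on its axis half-way up, 58 mm above its underside; z up. At the start it stands on the oblong stand.
- house_mid (a point): White model house with a grey pitched roof, about 80 g: walls 46 mm (its x) by 50 mm (its y), 34 mm high; ridge along y, 63 mm up. Eaves stick out 4 mm on the x sides; the gable ends (+y, -y) are flat and upright, 50 mm apart: hold it by these. The point is at its centre, 31 mm above its underside; z up. It starts on the white supply board, a 6 mm sheet that also carries the stands.
- tree_mid (a point): Wooden tree model, a bystander standing about 85 mm behind the house (on the side away from the robot) on the supply board: turned cone 42 mm across, 78 mm high, upright. The point is on its axis 39 mm above its underside.
- round_stand: Plywood disc, diameter 70 mm, 6 mm thick, fixed on the supply board: the canister's stand. Origin at the centre of its underside, z up; its top is 6 mm above the origin.
- square_stand: Plywood square, 66 x 66 mm, 6 mm thick, fixed on the supply board: the tin's stand. Origin at the centre of its underside, x and y square to its sides, z up; its top is 6 mm above the origin.
- oblong_stand: Plywood oblong, 78 mm (along its x) by 52 mm (along its y), 6 mm thick, fixed on the supply board: the glue bottle's stand. Origin at the centre of its underside, z up; its top is 6 mm above the origin.
- mat: Dark rubber mat lying on the table to one side, fixed: 290 mm (along its x) by 120 mm (along its y), 3 mm thick. Origin at the centre of its underside, z up; its top is 3 mm above the origin. It is empty at the start and holds the three supplies in a row along its x.
- plate: Round white ceramic display plate with a flat top, fixed on the table on the other side from the mat, empty at the start: diameter 96 mm, 10 mm thick. Origin at the centre of its underside, z up; its top is 10 mm above the origin.
Mind the look-alikes: they are no part of the job. What is shaped like the part that bears bottle_mid but pink or red is not meant. What is shaped like the part that bears canister_mid but purple is not meant.

How it is judged:
On the way, in this order (a step that is already met when the one before it is completed fails the run):
1. canister, tin and glue bottle all stand upright on the dark mat (x of canister_mid in the frame of mat between -0.145 and 0.145 m and y of canister_mid in the frame of mat between -0.06 and 0.06 m and z of canister_mid in the frame of mat between 0.05 and 0.066 m and angle between each of canister_mid, tin_mid, bottle_mid's own z axis and vertical below 0.12 rad and x of tin_mid in the frame of mat between -0.145 and 0.145 m and y of tin_mid in the frame of mat between -0.06 and 0.06 m and z of tin_mid in the frame of mat between 0.045 and 0.061 m and x of bottle_mid in the frame of mat between -0.145 and 0.145 m and y of bottle_mid in the frame of mat between -0.06 and 0.06 m and z of bottle_mid in the frame of mat between 0.053 and 0.069 m), for 0.2 s.
2. the house stands on the display plate while the three supplies still stand on the mat (all of step 1 and horizontal distance between house_mid and plate below 0.015 m and z of house_mid in the frame of plate between 0.035 and 0.047 m and angle between house_mid's own z axis and vertical below 0.1 rad), for 0.2 s.
At the end, for the whole second after the job is handed in: House upright on the plate, within 15 mm of its centre; canister, tin and bottle each upright on the round, square and oblong stand, centred within 15 mm, tin and bottle lined up within 0.35 rad; all released and at rest (horizontal distance between house_mid and plate below 0.015 m and z of house_mid in the frame of plate between 0.035 and 0.047 m and angle between each of house_mid, canister_mid, tin_mid, bottle_mid's own z axis and vertical below 0.1 rad and horizontal distance between canister_mid and round_stand below 0.015 m and z of canister_mid in the frame of round_stand between 0.055 and 0.067 m and horizontal distance between tin_mid and square_stand below 0.015 m and z of tin_mid in the frame of square_stand between 0.05 and 0.062 m and horizontal distance between bottle_mid and oblong_stand below 0.015 m and z of bottle_mid in the frame of oblong_stand between 0.058 and 0.07 m and (angle between the x axis of tin_mid and the x axis of square_stand, either way round below 0.35 rad or angle between the x axis of tin_mid and the y axis of square_stand, either way round below 0.35 rad) and angle between the x axis of bottle_mid and the x axis of oblong_stand, either way round below 0.35 rad and linear speed of each of canister, tin, bottle, house below 0.02 m/s and angular speed of each of canister, tin, bottle, house below 0.2 rad/s); the robot touches nothing.
It fails at once if a supply or the house is tipped by more than 0.6 rad (angle between any of canister_mid, tin_mid, bottle_mid, house_mid's own z axis and vertical above 0.6 rad).
It fails at once if the tree is pushed more than 25 mm or knocked over (distance of tree_mid from where it was at the start of the episode above 0.025 m or angle between tree_mid's own z axis and vertical above 0.5 rad).
It also fails if it takes over 128 s, if anything falls off the work surface, if the arm or the gripper's body presses on something with over 40 N, if the wrist force passes 120 N, or if a joint passes its speed limit or range.

ROBOT

A 7-joint arm with a two-finger parallel gripper is mounted at the origin on the work surface. World frame = base frame: x ahead of the robot, y to its left, z up, the work surface at z = 0. Lengths are in m, angles in rad, forces in N, time in s.
With the tool pointing down it reaches from about 0.425 to 1.025 m from the base axis. Payload 9.4 kg.
Tool frame: the origin (TCP) lies midway between the tips of the shut fingers; the grasp point (between the pads) lies 19 mm behind it; x points along the fingers, z is the direction in which the jaws open and shut, and the axes are right-handed (so a half turn about x gives the same grasp; the last joint's range is limited). The gripper opens to 93 mm and grips with 3 to 60 N. Pads are 15 mm wide; open, the fingers measure 128 mm over their backs; the gripper's body (75 mm by 188 mm) begins 65 mm behind the grasp point.
Start: joints at [-1.424, 0.599, -0.003, 1.599, 0.002, 0.943, -0.08], TCP at [0.161, 0.707, 0.219] pointing down, gripper open.
Joint ranges: [-2.57, 2.57], [-0.35, 1.97], [-1.29, 1.29], [0.11, 2.56], [-1.05, 4.19], [0.11, 1.86], [-2.63, 2.63]. Speed limits (rad/s): [2.22, 2.22, 3.01, 3.01, 3.14, 3.14, 3.14].

INTERFACE

Orientations are given as a unit quaternion [x, y, z, w].
In Python, from cell import env gives the robot as it stands.
- The arm moves only by the tool apply_moves, never from a script. Its argument "steps" is a list of rows, each a list of 3 entries, a list of its own where there are three numbers: the closure, from 0 (fully open) to 1 (shut), then the shift along the tool's x, y, z in mm, then the turn about the tool's x in rad. A call has 1 to 12 rows; each row shifts and turns the pose as measured when the row begins, along the tool's axes as they then stand; what a row does not reach is not made up. A row lasts 1/10 s, in which the tool goes at most 50 mm and 8.59 degrees, less where a joint would pass 70% of its speed; a pose out of reach is approached as far as the arm can. A call is refused whole if a number of a shift passes 50 or a number of a turn 0.15, either way. A call with a gripper value outside its range is refused whole. The fingers move at their own pace and stop on an object; "force" is the grip in N (left out, the last holds). Time passes only in rows, so rows that do not move let the fingers close. It gives the time, the measured TCP pose, the force and the opening at its end, in the units of the state.
- env.observe(): the state, without advancing time (a new reading comes with each control period).
- env.read_camera(name): name is "side" or "top" or "wrist"; returns the picture (420x560x3 uint8, red, green, blue); there is no depth.
- env.camera_params(name): a dict with "fov_y" (degrees; the focal length in pixels is half the picture's height over the tangent of half this angle, whatever the lens; pixels are square), "cx", "cy" (the principal point, pixels), "extrinsics" (4x4, takes a point from camera to world coordinates). Camera axes: x right, y up, looking along -z (the intrinsics and any distortion apply to the point x, -y, -z); pixel columns grow to the right and rows downward; lengths in m; the calibration is good to about 2 mm. A picture is of the moment at which its call begins: read the wrist's pose just before it. camera_params takes no time and is no camera call; for the wrist camera it gives the pose at the moment of the call.
- env.close_job(): hands the job in, once; it reports no verdict.
The state is a dict: "time_s": time; "joint_positions": joint angles; "qd": joint speeds; "joint_efforts": joint torques, N m; "ee_pos": TCP position; "tool_rot": TCP orientation; "contact_force": force on the tool from outside, world axes, zero at the start; "wrist_torque": the same for the moment, N m; "gripper_width": opening from 0.0 (shut) to 1.0 (fully open).
Only numpy, scipy, OpenCV 4.12 (cv2) and the standard library are available. Lean on these libraries where they do the work, as an engineer would, in place of code of your own. Each camera call takes 0.05 s, during which the arm holds its last target. There are 200 camera calls.

## Working session

There is one attempt and no reset: what is moved stays moved. The work goes in short steps, Python scripts to look and compute and a tool call to move; the robot and the scene stay as the last step left them, time stands still between calls to the robot, and variables do not carry over. Pictures are saved under pics/ and viewed, about 12 in all and at most 16, crops included, and the job is handed in when it is done.

Besides the shell and the picture viewer there is one more tool, called after "Emit:" as name(argument=value, ...) on one line, values as JSON. apply_moves: Moves the arm, as the interface text tells. Its arguments: {"type":"object","properties":{"steps":{"type":"array"},"force":{"type":"number"}},"required":["steps"]}

```bash
ls; mkdir -p pics; python3 - <<'E'
from cell import env
import cv2,json,numpy as np
np.set_printoptions(precision=4,suppress=True)
print(env.observe())
for n in ("top","side","wrist"):
    p=env.camera_params(n); print(n,p)
    cv2.imwrite(f"pics/{n}0.png",env.read_camera(n)[:,:,::-1])
E
```

```text
pics
{'time_s': 0.0, 'joint_positions': array([-1.4237,  0.6001, -0.0026,  1.6001,  0.0018,  0.9429, -0.0798]), 'qd': array([-0.0012,  0.0006,  0.0004,  0.0012, -0.0003,  0.0001,  0.0014]), 'joint_efforts': array([ -0.0014, -76.5052,   1.4968, -25.2386,  -0.0524,   0.0163,
         0.0001]), 'ee_pos': array([0.1608, 0.7064, 0.2178]), 'tool_rot': array([-0.4414,  0.5531,  0.4407,  0.5523]), 'contact_force': array([-0.6207, -0.2756, -0.0603]), 'wrist_torque': array([ 0.0201, -0.0096, -0.0486]), 'gripper_width': 1.0028985275728253}
top {'fov_y': 44.39146432553978, 'cx': 276.9845462144632, 'cy': 217.77563248486106, 'extrinsics': array([[ 0.0096,  0.9813, -0.1922,  0.3441],
       [-0.9997,  0.0055, -0.0219, -0.0014],
       [-0.0204,  0.1923,  0.9811,  0.9912],
       [ 0.    ,  0.    ,  0.    ,  1.    ]])}
side {'fov_y': 56.32844987696914, 'cx': 281.63371156142813, 'cy': 216.02834072608024, 'extrinsics': array([[ 0.6728,  0.5335, -0.5126,  0.1394],
       [-0.7398,  0.4913, -0.4597, -0.3836],
       [ 0.0065,  0.6885,  0.7252,  0.6415],
       [ 0.    ,  0.    ,  0.    ,  1.    ]])}
wrist {'fov_y': 69.34362834418087, 'cx': 275.40405202109963, 'cy': 212.67716336585778, 'extrinsics': array([[ 0.2215, -0.9435, -0.2466,  0.093 ],
       [ 0.9751,  0.2142,  0.0567,  0.7225],
       [-0.0007, -0.253 ,  0.9675,  0.3844],
       [ 0.    ,  0.    ,  0.    ,  1.    ]])}
```

View pics/top0.png

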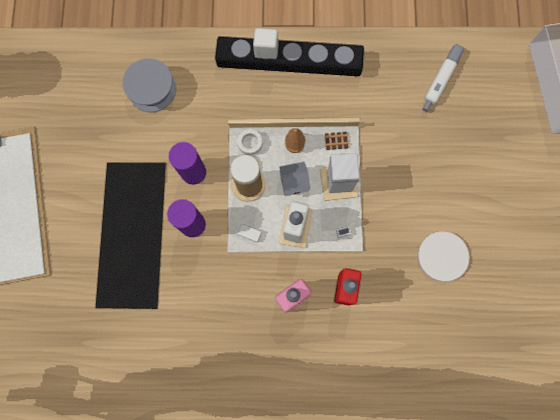

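View pics/side0.png

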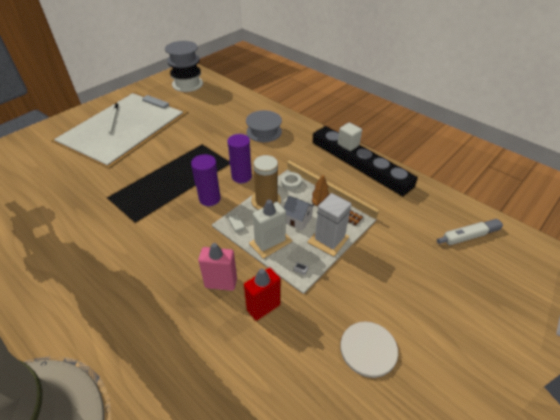

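The top view shows the white board at (295,185) with the canister (246,175), the tin (344,172), the white bottle (296,222), the house (295,178) and the tree (295,140). The mat is at (131,235) and the plate at (443,256).

Things that could be mistaken for the targets:
- **Canister:** purple cups at (187,163) and (187,218).
- **Bottle:** pink at (293,296) and red at (348,287).

By the description I choose the brown canister with the white lid and the white bottle. I'll check them in a close crop.

```bash
python3 - <<'E'
import cv2,numpy as np
a=cv2.imread('pics/top0.png')[110:260,220:370]; b=cv2.imread('pics/side0.png')[145:295,205:385]
a=cv2.resize(a,(600,600),interpolation=cv2.INTER_CUBIC)
cv2.imwrite('pics/c1.png',a)
b=cv2.resize(b,(720,600),interpolation=cv2.INTER_CUBIC)
cv2.imwrite('pics/c2.png',b)
E
```

```text
(no output)
```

View pics/c1.png

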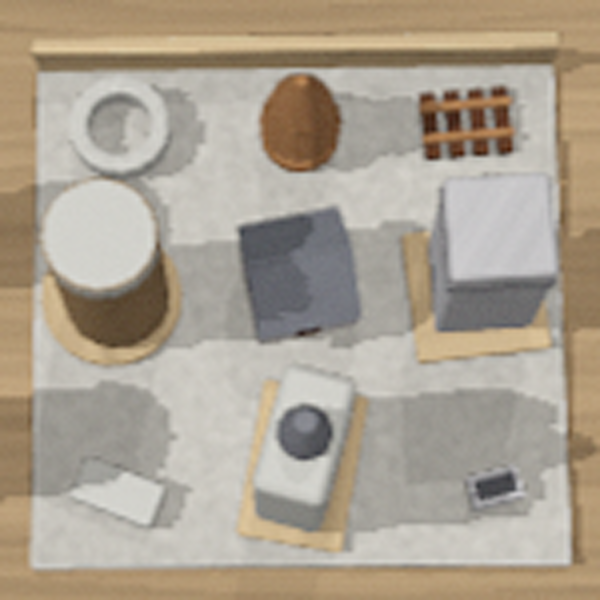

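View pics/c2.png

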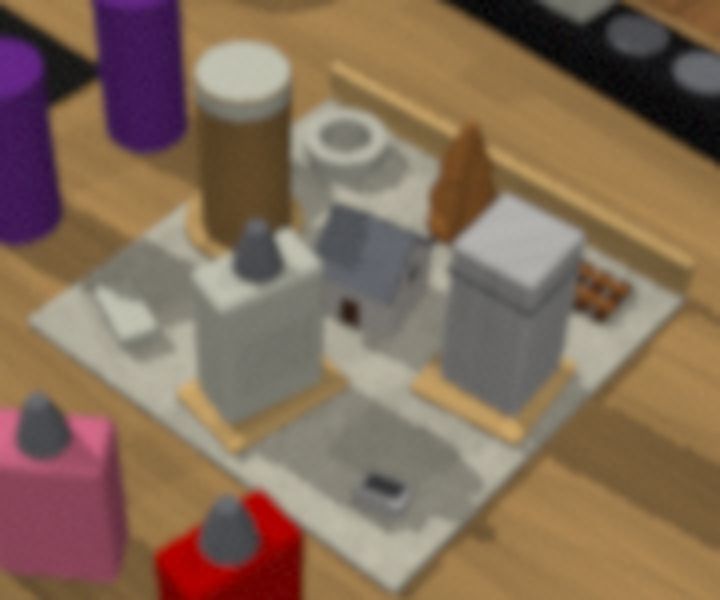

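The crops confirm the choice: brown canister with white lid at top crop (101,236), tin top centred at (499,227), and white bottle with nozzle at (307,420). Next I triangulate the positions.

```bash
cat > h.py <<'E'
from cell import env
import numpy as np, cv2
np.set_printoptions(precision=4,suppress=True)
def ray(P,u,v):
    f=210/np.tan(np.radians(P["fov_y"]/2)); E=np.array(P["extrinsics"])
    d=E[:3,:3]@np.array([(u-P["cx"])/f,-(v-P["cy"])/f,-1]); return E[:3,3],d
def onz(P,uv,z):
    o,d=ray(P,*uv); return (o+d*(z-o[2])/d[2])
def tri(rs):
    A=0;b=0
    for o,d in rs:
        d=d/np.linalg.norm(d);M=np.eye(3)-np.outer(d,d);A=A+M;b=b+M@o
    x=np.linalg.solve(A,b); return x,[round(1e3*np.linalg.norm(np.cross(x-o,d/np.linalg.norm(d))),1) for o,d in rs]
def proj(P,X):
    E=np.array(P["extrinsics"]);f=210/np.tan(np.radians(P["fov_y"]/2))
    c=E[:3,:3].T@(np.asarray(X)-E[:3,3]); return np.array([P["cx"]-f*c[0]/c[2],P["cy"]+f*c[1]/c[2]])
T=env.camera_params("top");S=env.camera_params("side")
ct=lambda u,v:(u/4+220-.4,v/4+110-.4)
cs=lambda u,v:(u/4+205-.4,v/4+145-.4)
E
python3 - <<'E'
from h import *
for n,a,b in [("lid",(101,236),(244,72)),("tin",(499,227),(520,243)),("noz",(309,418),(257,222)),("plate",None,None),
  ("tintopL",(445,175),(517,196)),("tintopR",(548,173),(584,240)),("ridge near",(348,280),(424,265))]:
    if a: print(n,*tri([ray(T,*ct(*a)),ray(S,*cs(*b))]))
print("plate",tri([ray(T,443.5,256.5),ray(S,369.5,349)]))
for n,z,ps in [("tin top",.112,[(445,175),(548,173),(556,278),(447,281)]),
 ("sq stand (LT,LB,RB)",.012,[(402,233),(418,361),(551,347)]),
 ("obl stand LT,LB,RB,RT",.012,[(264,378),(237,537),(343,551),(368,400)]),
 ("bottle body top",.102,[(292,365),(355,378),(318,507),(255,492)]),
 ("round L R B",.012,[(41,298),(181,298),(112,363)]),
 ("board",.006,[(33,68),(556,66),(572,566),(33,568)]),
 ("eave/roof FL,NL,NR?,FR",.04,[(238,226),(261,342),(360,323),(341,207)]),
 ("tree tip, base near",.006,[(300,172)])]:
    for p in ps: print(n,p,onz(T,ct(*p),z)[:2])
for p in [(108,163),(166,163),(157,308),(97,308)]: print("mat",onz(T,p,.003))
E
```

```text
lid [0.6017 0.0762 0.1193] [np.float64(1.3), np.float64(1.3)]
tin [ 0.611  -0.1002  0.1045] [np.float64(1.3), np.float64(1.3)]
noz [ 0.5176 -0.0148  0.1295] [np.float64(2.2), np.float64(2.2)]
tintopL [ 0.6368 -0.0775  0.103 ] [np.float64(0.1), np.float64(0.1)]
tintopR [ 0.6357 -0.1219  0.1035] [np.float64(2.4), np.float64(2.4)]
ridge near [ 0.6072 -0.0392  0.0473] [np.float64(5.3), np.float64(5.3)]
plate (array([ 0.4632, -0.299 ,  0.001 ]), [np.float64(1.1), np.float64(1.1)])
tin top (445, 175) [ 0.6337 -0.0766]
tin top (548, 173) [ 0.6348 -0.1224]
tin top (556, 278) [ 0.5865 -0.1249]
tin top (447, 281) [ 0.5849 -0.077 ]
sq stand (LT,LB,RB) (402, 233) [ 0.6367 -0.0637]
sq stand (LT,LB,RB) (418, 361) [ 0.572  -0.0711]
sq stand (LT,LB,RB) (551, 347) [ 0.5793 -0.1358]
obl stand LT,LB,RB,RT (264, 378) [0.5631 0.0039]
obl stand LT,LB,RB,RT (237, 537) [0.4849 0.0163]
obl stand LT,LB,RB,RT (343, 551) [ 0.4784 -0.0345]
obl stand LT,LB,RB,RT (368, 400) [ 0.5524 -0.0467]
bottle body top (292, 365) [ 0.5489 -0.009 ]
bottle body top (355, 378) [ 0.5432 -0.0368]
bottle body top (318, 507) [ 0.4854 -0.0206]
bottle body top (255, 492) [0.4919 0.007 ]
round L R B (41, 298) [0.6029 0.1138]
round L R B (181, 298) [0.6032 0.0449]
round L R B (112, 363) [0.5702 0.0782]
board (33, 68) [0.7246 0.1219]
board (556, 66) [ 0.7262 -0.1421]
board (572, 566) [ 0.4728 -0.1445]
board (33, 568) [0.47   0.1147]
eave/roof FL,NL,NR?,FR (238, 226) [0.6316 0.0167]
eave/roof FL,NL,NR?,FR (261, 342) [0.5744 0.0053]
eave/roof FL,NL,NR?,FR (360, 323) [ 0.5839 -0.0417]
eave/roof FL,NL,NR?,FR (341, 207) [ 0.6412 -0.0327]
tree tip, base near (300, 172) [ 0.67   -0.0134]
mat [0.648  0.3619 0.003 ]
mat [0.6484 0.2446 0.003 ]
mat [0.3616 0.247  0.003 ]
mat [0.3605 0.3619 0.003 ]
```

```bash
cat >> h.py <<'E'
def yaw(R): return np.degrees(np.arctan2(R[1,2],R[0,2]))
def to(x,y,z,yw=None):
    from scipy.spatial.transform import Rotation as Ro
    s=env.observe();R=Ro.from_quat(s["tool_rot"]).as_matrix();d=np.array([x,y,z])-s["ee_pos"]
    y0=yaw(R); t=0 if yw is None else np.radians((y0-yw+180)%360-180)
    a=np.radians(y0 if yw is None else yw)
    zt=np.array([np.cos(a),np.sin(a),0]);yt=np.array([-np.sin(a),np.cos(a),0])
    print("t",s["time_s"],"pos",s["ee_pos"],"yaw",round(y0,1),"tilt",R[:2,0],"grip",round(s["gripper_width"],3))
    print("turn",round(t,3),"then shift mm x(down)",round(-1e3*d[2],1),"y",round(1e3*d@yt,1),"z",round(1e3*d@zt,1))
E
python3 - <<'E'
from h import *
for n,a,b in [("oblNL",(237,537),(180,392)),("oblNR",(343,551),(240,448)),("sqNL",(418,361),(413,383)),("sqNR",(551,347),(517,440)),("houseNearEaveL",(261,342),(320,262)),("EaveR",(360,323),(385,303)) ]:
    print(n,*tri([ray(T,*ct(*a)),ray(S,*cs(*b))]))
print("mat corner",tri([ray(T,157,308),ray(S,140,214)]))
to(.604,.078,.24,0)
E
```

```text
oblNL [0.4856 0.0164 0.007 ] [np.float64(0.0), np.float64(0.0)]
oblNR [ 0.4785 -0.0345  0.0107] [np.float64(0.1), np.float64(0.1)]
sqNL [ 0.5722 -0.0709  0.0091] [np.float64(0.6), np.float64(0.6)]
sqNR [ 0.5785 -0.1351  0.0107] [np.float64(1.4), np.float64(1.4)]
houseNearEaveL [0.5758 0.0034 0.0445] [np.float64(3.0), np.float64(3.0)]
EaveR [ 0.5829 -0.0411  0.0407] [np.float64(0.9), np.float64(0.9)]
mat corner (array([0.366 , 0.2386, 0.0267]), [np.float64(5.4), np.float64(5.4)])
t 0.15 pos [0.1609 0.7066 0.218 ] yaw 77.2 tilt [-0.0001 -0.0012] grip 0.995
turn 1.347 then shift mm x(down) -22.0 y -628.6 z 443.1
```

Emit:
apply_moves(steps=[[0.2,[0,0,0],0.149],[0.2,[-5,0,0],0.149],[0.2,[-5,0,0],0.149],[0.2,[-5,0,0],0.149],[0.2,[-5,0,0],0.149],[0.2,[0,0,0],0.149],[0.2,[0,0,0],0.149],[0.2,[0,0,0],0.149],[0.2,[0,0,0],0.149]], force=25)

```text
time_s: 1.05
ee_pos: [0.1607, 0.7047, 0.2355]
tool_rot: [0.001, 0.708, -0.005, 0.706]
contact_force: [-1.0, 0.0, -0.1]
gripper_width: 0.799
```

```bash
python3 -c "
from h import *
to(.604,.078,.24,0)"
```

```text
t 1.05 pos [0.1607 0.7047 0.2355] yaw -0.5 tilt [-0.0021 -0.0065] grip 0.799
turn -0.008 then shift mm x(down) -4.5 y -626.7 z 443.3
```

Heights agree: stand tops about 10 mm (the text gives 12), eaves about 42 mm. Next I travel to above the canister.

Emit:
apply_moves(steps=[[0.2,[-5,-37,26],0],[0.2,[0,-37,26],0],[0.2,[0,-37,26],0],[0.2,[0,-37,26],0],[0.2,[0,-37,26],0],[0.2,[0,-37,26],0],[0.2,[0,-37,26],0],[0.2,[0,-37,26],0],[0.2,[0,-37,26],0],[0.2,[0,-37,26],0],[0.2,[0,-37,26],0],[0.2,[0,-37,26],0]])

```text
time_s: 2.25
ee_pos: [0.4719, 0.2475, 0.2394]
tool_rot: [-0.003, 0.709, -0.002, 0.706]
contact_force: [0.7, 1.5, -0.7]
gripper_width: 0.802
```

```bash
python3 -c "
from h import *
to(.604,.078,.24,0)"
```

```text
t 2.25 pos [0.4719 0.2475 0.2394] yaw 0.1 tilt [-0.004  -0.0077] grip 0.802
turn 0.002 then shift mm x(down) -0.6 y -169.5 z 132.1
```

Emit:
apply_moves(steps=[[0.2,[0,-34,26],0],[0.2,[0,-34,26],0],[0.2,[0,-34,26],0],[0.2,[0,-34,26],0],[0.2,[0,-30,24],0],[0.2,[0,0,0],0],[0.2,[0,0,0],0]])

```text
time_s: 2.95
ee_pos: [0.6065, 0.0668, 0.2399]
tool_rot: [-0.001, 0.708, -0.006, 0.706]
contact_force: [0.3, 1.6, 0.1]
gripper_width: 0.801
```

```bash
python3 -c "
from h import *
to(.604,.078,.072,0)
P=env.camera_params('wrist');cv2.imwrite('pics/w1.png',env.read_camera('wrist')[:,:,::-1])
for X in [(.604,.079,.012),(.604,.078,.122),(.610,-.1,.112)]: print(proj(P,X))
"
```

```text
t 2.95 pos [0.6065 0.0668 0.2399] yaw -0.4 tilt [-0.0033 -0.0096] grip 0.801
turn -0.007 then shift mm x(down) 167.9 y 11.2 z -2.5
[273.6403 177.7638]
[272.7191 196.1118]
[279.4712 347.3485]
```

View pics/w1.png

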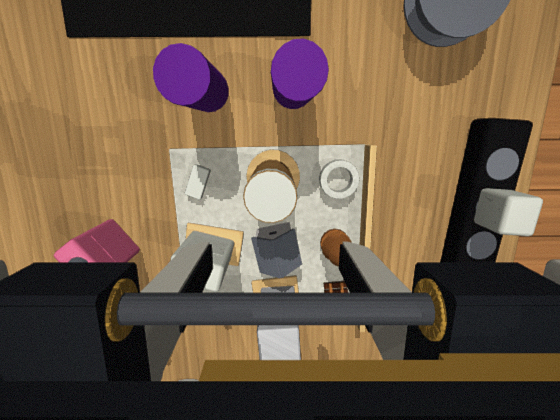

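The wrist view shows the canister lid at (270,196), against a predicted (273,196), so the model is good to 2-3 mm. The house sits at (275,250) and the tree at (335,247). Next I grasp.

Emit:
apply_moves(steps=[[0.2,[0,11,-4],0],[0.2,[0,0,0],0],[0.2,[35,0,0],0],[0.2,[35,0,0],0],[0.2,[35,0,0],0],[0.2,[35,0,0],0],[0.2,[20,0,0],0],[0.2,[0,0,0],0]])

```text
time_s: 3.8
ee_pos: [0.5987, 0.0917, 0.0768]
tool_rot: [-0.006, 0.707, 0.003, 0.707]
contact_force: [-0.4, -0.4, 0.1]
gripper_width: 0.798
```

```bash
python3 -c "
from h import *
to(.602,.078,.072,0)"
```

```text
t 3.8 pos [0.5987 0.0917 0.0768] yaw 0.7 tilt [ 0.     -0.0042] grip 0.798
turn 0.012 then shift mm x(down) 4.8 y -13.7 z 3.3
```

Emit:
apply_moves(steps=[[0.2,[2,-8,2],0],[0.2,[0,-2,0],0],[0.2,[0,0,0],0]])

```text
time_s: 4.1
ee_pos: [0.6015, 0.083, 0.0771]
tool_rot: [-0.007, 0.706, 0.004, 0.708]
contact_force: [0.6, -0.6, -0.8]
gripper_width: 0.798
```

```bash
python3 -c "
from h import *
to(.602,.078,.072,0)"
```

```text
t 4.1 pos [0.6015 0.083  0.0771] yaw 0.9 tilt [ 0.0021 -0.0034] grip 0.798
turn 0.015 then shift mm x(down) 5.1 y -5.0 z 0.5
```

Emit:
apply_moves(steps=[[0.2,[3,-5,0],0],[0.2,[0,0,0],0],[0.6,[0,0,0],0],[0.6,[0,0,0],0],[0.6,[0,0,0],0],[0.6,[0,0,0],0]])

```text
time_s: 4.7
ee_pos: [0.6028, 0.0776, 0.0768]
tool_rot: [-0.006, 0.705, 0.004, 0.709]
contact_force: [-1.3, -0.2, -0.7]
gripper_width: 0.559
```

```bash
python3 -c "
from h import *
to(.61,.304,.24,0)"
```

```text
t 4.7 pos [0.6028 0.0776 0.0768] yaw 0.8 tilt [ 0.0061 -0.0021] grip 0.559
turn 0.014 then shift mm x(down) -163.2 y 226.4 z 7.2
```

Gripped: 0.559 × 93 mm gives 52 mm. Next I lift and carry it.

Emit:
apply_moves(steps=[[0.7,[-15,0,0],0],[0.7,[-30,0,0],0],[0.7,[-35,0,0],0],[0.7,[-35,0,0],0],[0.7,[-30,0,0],0],[0.7,[0,30,1],0],[0.7,[0,40,1],0],[0.7,[0,40,1],0],[0.7,[0,40,1],0],[0.7,[0,35,1],0],[0.7,[0,15,0],0],[0.7,[0,0,0],0]])

```text
time_s: 5.9
ee_pos: [0.6036, 0.2822, 0.2381]
tool_rot: [-0.003, 0.704, 0.003, 0.71]
contact_force: [0.2, -0.5, -1.8]
gripper_width: 0.557
```

```bash
python3 -c "
from h import *
to(.61,.304,.069,0)"
```

```text
t 5.9 pos [0.6036 0.2822 0.2381] yaw 0.5 tilt [ 0.0091 -0.0011] grip 0.557
turn 0.009 then shift mm x(down) 169.1 y 21.8 z 6.4
```

Emit:
apply_moves(steps=[[0.7,[25,15,5],0],[0.7,[35,5,0],0],[0.7,[35,0,0],0],[0.7,[30,0,0],0],[0.7,[15,0,0],0],[0.7,[5,0,0],0],[0.7,[0,0,0],0]])

```text
time_s: 6.6
ee_pos: [0.6143, 0.2892, 0.0944]
tool_rot: [-0.001, 0.702, -0.003, 0.712]
contact_force: [0.3, 0.1, -0.7]
gripper_width: 0.557
```

```bash
python3 -c "
from h import *
to(.61,.304,.068,0)"
```

```text
t 6.6 pos [0.6143 0.2892 0.0944] yaw -0.1 tilt [ 0.015  -0.0051] grip 0.557
turn -0.002 then shift mm x(down) 26.4 y 14.8 z -4.3
```

Emit:
apply_moves(steps=[[0.7,[8,8,-3],0],[0.7,[8,3,0],0],[0.7,[4,0,0],0],[0.7,[2,0,0],0],[0.7,[0,0,0],0]])

```text
time_s: 7.1
ee_pos: [0.6136, 0.3019, 0.0749]
tool_rot: [0.0, 0.7, -0.001, 0.714]
contact_force: [0.6, -0.3, -1.2]
gripper_width: 0.556
```

```bash
python3 -c "
from h import *
to(.61,.304,.068,0);print(env.observe()['contact_force'])"
```

```text
t 7.1 pos [0.6136 0.3019 0.0749] yaw -0.1 tilt [ 0.0203 -0.0019] grip 0.556
turn -0.002 then shift mm x(down) 6.9 y 2.1 z -3.6
[ 0.6084 -0.261  -1.2012]
```

Emit:
apply_moves(steps=[[0.7,[4,0,0],0],[0.7,[3,0,0],0],[0.7,[2,0,0],0],[0.7,[1,0,0],0]])

```text
time_s: 7.5
ee_pos: [0.6145, 0.3021, 0.0676]
tool_rot: [0.001, 0.7, -0.001, 0.715]
contact_force: [-4.1, -0.8, 10.0]
gripper_width: 0.561
```

Contact (10 N up), so I release and rise.

Emit:
apply_moves(steps=[[0.4,[0,0,0],0],[0.3,[0,0,0],0],[0.2,[0,0,0],0],[0.2,[-20,0,0],0],[0.2,[-35,0,0],0],[0.2,[-35,0,0],0],[0.2,[-35,0,0],0],[0.2,[-30,0,0],0],[0.2,[0,0,0],0]])

```text
time_s: 8.4
ee_pos: [0.6115, 0.3011, 0.2265]
tool_rot: [0.001, 0.7, -0.002, 0.714]
contact_force: [0.0, 0.6, -1.7]
gripper_width: 0.804
```

```bash
python3 -c "
from h import *
to(.61,-.1,.24,1.5);print(env.observe()['joint_positions'])
cv2.imwrite('pics/t1.png',cv2.resize(env.read_camera('top')[140:320,80:220,::-1],None,fx=3,fy=3))"
```

```text
t 8.4 pos [0.6115 0.3011 0.2265] yaw -0.2 tilt [ 0.02   -0.0019] grip 0.804
turn -0.03 then shift mm x(down) -13.5 y -400.9 z -12.0
[-0.8195  0.5616  0.4294  1.7315 -0.2753  0.8917 -0.2816]
```

View pics/t1.png

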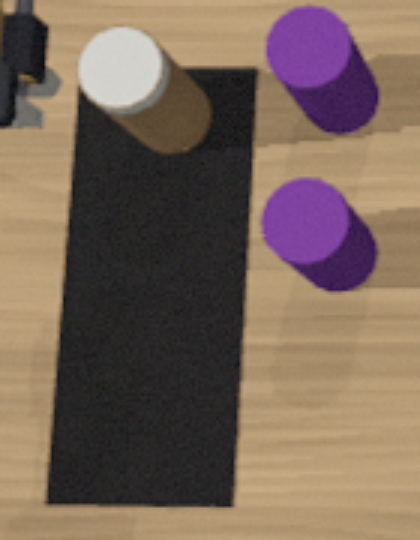

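The canister stands on the mat (lid at crop (122,68)). Next is the tin.

Emit:
apply_moves(steps=[[0.2,[-10,-30,0],0],[0.2,[-5,-45,-1],0],[0.2,[0,-45,-2],0],[0.2,[0,-45,-2],0],[0.2,[0,-45,-2],0],[0.2,[0,-45,-2],0],[0.2,[0,-45,-1],0],[0.2,[0,-45,0],0],[0.2,[0,-25,0],-0.03],[0.2,[0,-10,0],0],[0.2,[0,0,0],0],[0.2,[0,0,0],0]])

```text
time_s: 9.65
ee_pos: [0.5937, -0.0883, 0.2255]
tool_rot: [-0.014, 0.707, 0.01, 0.707]
contact_force: [-0.1, 1.0, -0.9]
gripper_width: 0.8
```

```bash
python3 -c "
from h import *
to(.61,-.1,.06,1.5)"
```

```text
t 9.65 pos [ 0.5937 -0.0883  0.2255] yaw 1.9 tilt [-0.0008 -0.0057] grip 0.8
turn 0.007 then shift mm x(down) 165.5 y -12.1 z 16.0
```

Emit:
apply_moves(steps=[[0.2,[0,-8,10],0],[0.2,[0,-2,3],0],[0.2,[20,0,0],0],[0.2,[30,0,0],0],[0.2,[15,0,0],0],[0.2,[0,0,0],0]])

```text
time_s: 10.25
ee_pos: [0.6123, -0.0902, 0.1582]
tool_rot: [-0.017, 0.706, 0.014, 0.708]
contact_force: [0.1, 0.9, 0.5]
gripper_width: 0.8
```

```bash
python3 -c "
from h import *
to(.61,-.1,.06,1.5)"
```

```text
t 10.25 pos [ 0.6123 -0.0902  0.1582] yaw 2.5 tilt [ 0.0019 -0.0034] grip 0.8
turn 0.018 then shift mm x(down) 98.2 y -9.7 z -2.5
```

Emit:
apply_moves(steps=[[0.2,[0,-6,-2],0.015],[0.2,[15,-3,0],0],[0.2,[30,0,0],0],[0.2,[30,0,0],0],[0.2,[18,0,0],0],[0.2,[0,0,0],0],[0.2,[0,0,0],0]])

```text
time_s: 10.95
ee_pos: [0.6149, -0.1007, 0.0643]
tool_rot: [-0.012, 0.704, 0.008, 0.71]
contact_force: [0.4, -0.5, 0.3]
gripper_width: 0.801
```

```bash
python3 -c "
from h import *
to(.61,-.1,.06,1.5)"
```

```text
t 10.95 pos [ 0.6149 -0.1007  0.0643] yaw 1.6 tilt [ 0.0098 -0.0043] grip 0.801
turn 0.002 then shift mm x(down) 4.3 y 0.8 z -4.9
```

Emit:
apply_moves(steps=[[0.2,[2,0,-4],0],[0.2,[0,0,0],0],[0.6,[0,0,0],0],[0.6,[0,0,0],0],[0.6,[0,0,0],0],[0.6,[0,0,0],0]])

```text
time_s: 11.55
ee_pos: [0.6119, -0.1013, 0.0661]
tool_rot: [-0.012, 0.702, 0.008, 0.712]
contact_force: [-3.1, -1.5, 3.9]
gripper_width: 0.518
```

```bash
python3 -c "
from h import *
to(.505,.304,.24,0)"
```

```text
t 11.55 pos [ 0.6119 -0.1013  0.0661] yaw 1.6 tilt [ 0.0145 -0.0045] grip 0.518
turn 0.028 then shift mm x(down) -173.9 y 405.3 z -106.9
```

Emit:
apply_moves(steps=[[0.7,[-15,0,0],0],[0.7,[-35,0,0],0],[0.7,[-40,0,0],0],[0.7,[-40,0,0],0],[0.7,[-30,0,0],0],[0.7,[0,25,-8],0.028],[0.7,[0,42,-11],0],[0.7,[0,42,-11],0],[0.7,[0,42,-11],0],[0.7,[0,42,-11],0],[0.7,[0,42,-11],0],[0.7,[0,42,-11],0]])

```text
time_s: 12.75
ee_pos: [0.5356, 0.1775, 0.2403]
tool_rot: [0.004, 0.699, -0.008, 0.715]
contact_force: [0.7, -0.2, -2.0]
gripper_width: 0.517
```

```bash
python3 -c "
from h import *
to(.505,.304,.24,0)"
```

```text
t 12.75 pos [0.5356 0.1775 0.2403] yaw -0.9 tilt [ 0.0232 -0.0051] grip 0.517
turn -0.016 then shift mm x(down) 0.3 y 126.5 z -30.6
```

Emit:
apply_moves(steps=[[0.7,[0,40,-9],-0.015],[0.7,[0,35,-8],0],[0.7,[0,20,-6],0],[0.7,[10,8,-3],0],[0.7,[25,3,0],0],[0.7,[30,0,0],0],[0.7,[30,0,0],0],[0.7,[20,0,0],0],[0.7,[0,0,0],0]])

```text
time_s: 13.65
ee_pos: [0.5092, 0.2928, 0.1244]
tool_rot: [-0.003, 0.697, 0.002, 0.717]
contact_force: [-0.5, -0.2, -2.5]
gripper_width: 0.515
```

```bash
python3 -c "
from h import *
to(.505,.304,.057,0)"
```

```text
t 13.65 pos [0.5092 0.2928 0.1244] yaw 0.4 tilt [ 0.0271 -0.0004] grip 0.515
turn 0.007 then shift mm x(down) 67.4 y 11.2 z -4.2
```

Emit:
apply_moves(steps=[[0.7,[15,7,-4],0],[0.7,[20,3,0],0],[0.7,[15,0,0],0],[0.7,[8,0,0],0],[0.7,[5,0,0],0],[0.7,[3,0,0],0]])

```text
time_s: 14.25
ee_pos: [0.5107, 0.2995, 0.0602]
tool_rot: [-0.0, 0.696, 0.001, 0.718]
contact_force: [-0.4, 0.4, -2.4]
gripper_width: 0.517
```

```bash
python3 -c "
from h import *
to(.505,.304,.057,0);print(env.observe()['contact_force'])"
```

```text
t 14.25 pos [0.5107 0.2995 0.0602] yaw 0.1 tilt [0.0318 0.0004] grip 0.517
turn 0.002 then shift mm x(down) 3.2 y 4.5 z -5.7
[-0.3644  0.4448 -2.4385]
```

Emit:
apply_moves(steps=[[0.7,[3,0,-3],0],[0.7,[2,0,0],0],[0.7,[2,0,0],0]])

```text
time_s: 14.55
ee_pos: [0.509, 0.2998, 0.0574]
tool_rot: [0.001, 0.695, 0.002, 0.719]
contact_force: [-5.6, -3.3, 23.1]
gripper_width: 0.519
```

Emit:
apply_moves(steps=[[0.4,[0,0,0],0],[0.35,[0,0,0],0],[0.3,[0,0,0],0],[0.3,[-20,0,0],0],[0.3,[-35,0,0],0],[0.3,[-40,0,0],0],[0.3,[-40,0,0],-0.14],[0.2,[-30,0,0],-0.14],[0.2,[0,0,0],-0.14],[0.2,[0,0,0],-0.14],[0.2,[0,0,0],-0.14],[0.2,[0,0,0],-0.14]])

```text
time_s: 15.75
ee_pos: [0.5033, 0.3001, 0.2318]
tool_rot: [-0.303, 0.627, 0.295, 0.654]
contact_force: [-0.3, 0.0, 0.4]
gripper_width: 0.801
```

```bash
python3 -c "
from h import *
to(.5175,-.015,.24,74.5)"
```

```text
t 15.75 pos [0.5033 0.3001 0.2318] yaw 50.0 tilt [0.0393 0.006 ] grip 0.801
turn -0.428 then shift mm x(down) -8.2 y -97.9 z -299.8
```

Emit:
apply_moves(steps=[[0.2,[-5,0,0],-0.14],[0.2,[-5,0,0],-0.14],[0.2,[0,0,0],-0.14],[0.2,[0,-8,-25],0],[0.2,[0,-14,-45],0],[0.2,[0,-14,-45],0],[0.2,[0,-14,-45],0],[0.2,[0,-14,-45],0],[0.2,[0,-12,-40],0],[0.2,[0,-6,-20],0],[0.2,[0,-3,-10],0],[0.2,[0,0,0],0]])

```text
time_s: 16.95
ee_pos: [0.5158, 0.0037, 0.24]
tool_rot: [-0.44, 0.546, 0.426, 0.572]
contact_force: [-0.1, 0.4, -0.4]
gripper_width: 0.798
```

```bash
python3 -c "
from h import *
to(.5175,-.015,.06,74.5)
P=env.camera_params('wrist');cv2.imwrite('pics/w2.png',env.read_camera('wrist')[:,:,::-1])
print(proj(P,(.5175,-.015,.102)),proj(P,(.5175,-.015,.128)))"
```

```text
t 16.95 pos [0.5158 0.0037 0.24  ] yaw 75.5 tilt [0.0413 0.0077] grip 0.798
turn 0.018 then shift mm x(down) 180.0 y -6.6 z -17.6
[255.3108 204.3128] [254.0772 211.538 ]
```

View pics/w2.png

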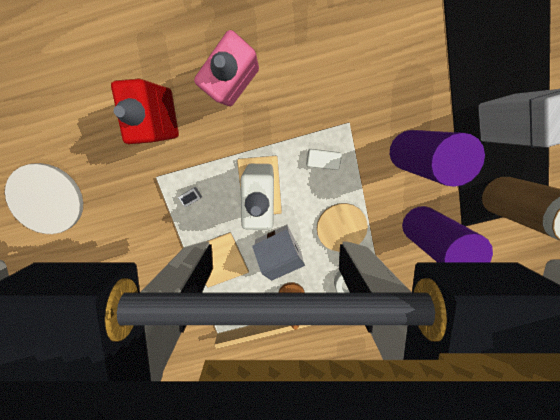

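The wrist view shows the white bottle's nozzle at (256,205), on prediction; the red and pink ones at (145,110) and (228,68) are left alone. Next I descend.

Emit:
apply_moves(steps=[[0.2,[0,0,-12],0.015],[0.2,[5,0,-4],0],[0.2,[25,0,0],0],[0.2,[35,0,0],0],[0.2,[30,0,0],0],[0.2,[10,0,0],0],[0.2,[0,0,0],0]])

```text
time_s: 17.7
ee_pos: [0.5172, -0.0039, 0.1314]
tool_rot: [-0.438, 0.545, 0.425, 0.575]
contact_force: [-0.4, 0.3, 0.3]
gripper_width: 0.797
```

```bash
python3 -c "
from h import *
to(.5175,-.015,.06,74.5)"
```

```text
t 17.7 pos [ 0.5172 -0.0039  0.1314] yaw 75.3 tilt [0.0442 0.0108] grip 0.797
turn 0.014 then shift mm x(down) 71.4 y -3.2 z -10.7
```

Emit:
apply_moves(steps=[[0.2,[0,0,-8],0.01],[0.2,[5,0,-3],0],[0.2,[25,0,0],0],[0.2,[25,0,0],0],[0.2,[10,0,0],0],[0.2,[0,0,0],0]])

```text
time_s: 18.3
ee_pos: [0.5211, -0.0155, 0.0699]
tool_rot: [-0.437, 0.544, 0.42, 0.58]
contact_force: [-0.5, 0.6, 0.3]
gripper_width: 0.799
```

```bash
python3 -c "
from h import *
to(.5175,-.015,.06,74.5)"
```

```text
t 18.3 pos [ 0.5211 -0.0155  0.0699] yaw 74.6 tilt [0.0547 0.0112] grip 0.799
turn 0.002 then shift mm x(down) 9.9 y 3.6 z -0.5
```

Emit:
apply_moves(steps=[[0.2,[7,3,0],0],[0.2,[2,0,0],0],[0.7,[0,0,0],0],[0.7,[0,0,0],0],[0.7,[0,0,0],0],[0.7,[0,0,0],0],[0.7,[0,0,0],0]])

```text
time_s: 19.0
ee_pos: [0.5201, -0.0147, 0.0637]
tool_rot: [-0.438, 0.543, 0.419, 0.582]
contact_force: [-0.6, 0.4, 0.4]
gripper_width: 0.422
```

```bash
python3 -c "
from h import *
to(.415,.30,.24,88)"
```

```text
t 19.0 pos [ 0.5201 -0.0147  0.0637] yaw 74.6 tilt [0.0597 0.0115] grip 0.422
turn -0.233 then shift mm x(down) -176.3 y 116.0 z 310.8
```

Emit:
apply_moves(steps=[[0.8,[0,0,0],0],[0.8,[0,0,0],0]])

```text
time_s: 19.2
ee_pos: [0.5201, -0.015, 0.0639]
tool_rot: [-0.438, 0.543, 0.418, 0.582]
contact_force: [0.1, -0.4, 0.3]
gripper_width: 0.368
```

Emit:
apply_moves(steps=[[0.8,[-15,0,0],0],[0.8,[-35,0,0],0],[0.8,[-40,0,0],0],[0.8,[-40,0,0],-0.1],[0.8,[-30,0,0],-0.1],[0.8,[0,6,20],-0.03],[0.8,[0,15,42],0],[0.8,[0,15,42],0],[0.8,[0,15,42],0],[0.8,[0,15,42],0],[0.8,[0,15,40],0],[0.8,[0,10,25],0]])

```text
time_s: 20.4
ee_pos: [0.4255, 0.2435, 0.2271]
tool_rot: [-0.501, 0.492, 0.478, 0.527]
contact_force: [1.1, 0.3, -0.9]
gripper_width: 0.365
```

```bash
python3 -c "
from h import *
to(.415,.30,.055,88);print(env.observe()['joint_positions'])"
```

```text
t 20.4 pos [0.4255 0.2435 0.2271] yaw 87.7 tilt [0.0587 0.0098] grip 0.365
turn -0.005 then shift mm x(down) 172.1 y 12.5 z 56.1
[-0.655   0.2869  0.0001  2.1547  0.0463  0.648   0.8394]
```

Emit:
apply_moves(steps=[[0.8,[0,8,30],0],[0.8,[5,6,15],0],[0.8,[25,4,5],0],[0.8,[30,2,0],0],[0.8,[30,2,0],0],[0.8,[25,0,0],0],[0.8,[10,0,0],0],[0.8,[0,0,0],0]])

```text
time_s: 21.2
ee_pos: [0.4082, 0.3048, 0.0975]
tool_rot: [-0.503, 0.489, 0.482, 0.525]
contact_force: [0.7, -0.0, -2.0]
gripper_width: 0.361
```

```bash
python3 -c "
from h import *
to(.415,.30,.055,88)"
```

```text
t 21.2 pos [0.4082 0.3048 0.0975] yaw 88.4 tilt [0.0581 0.0134] grip 0.361
turn 0.006 then shift mm x(down) 42.5 y -6.9 z -4.5
```

Emit:
apply_moves(steps=[[0.8,[12,0,-3],0],[0.8,[13,0,0],0],[0.8,[8,0,0],0],[0.8,[3,0,0],0],[0.8,[2,0,0],0]])

```text
time_s: 21.7
ee_pos: [0.4125, 0.3035, 0.0626]
tool_rot: [-0.503, 0.487, 0.481, 0.527]
contact_force: [-0.5, -0.3, -2.4]
gripper_width: 0.364
```

Emit:
apply_moves(steps=[[0.8,[4,0,0],0],[0.8,[2,0,0],0],[0.8,[2,0,0],0]])

```text
time_s: 22.0
ee_pos: [0.4136, 0.3041, 0.0554]
tool_rot: [-0.503, 0.487, 0.481, 0.528]
contact_force: [-0.7, 0.1, 1.0]
gripper_width: 0.365
```

Emit:
apply_moves(steps=[[0.8,[2,0,0],0],[0.8,[0,0,0],0]])

```text
time_s: 22.2
ee_pos: [0.4148, 0.3043, 0.0552]
tool_rot: [-0.503, 0.486, 0.481, 0.529]
contact_force: [-0.3, -0.6, -1.4]
gripper_width: 0.36
```

Emit:
apply_moves(steps=[[0.8,[3,0,0],0]])

```text
time_s: 22.3
ee_pos: [0.4155, 0.3046, 0.0536]
tool_rot: [-0.503, 0.485, 0.48, 0.53]
contact_force: [-5.1, -3.7, 40.4]
gripper_width: 0.366
```

Emit:
apply_moves(steps=[[0.5,[0,0,0],0],[0.4,[0,0,0],0],[0.25,[0,0,0],0],[0.2,[-20,0,0],0],[0.2,[-35,0,0],0],[0.2,[-40,0,0],0],[0.2,[-40,0,0],-0.08],[0.2,[-30,0,0],-0.1],[0.2,[0,0,0],-0.05],[0.2,[0,0,0],0]])

```text
time_s: 23.3
ee_pos: [0.4037, 0.3014, 0.2235]
tool_rot: [0.563, -0.425, -0.535, -0.465]
contact_force: [0.2, -0.4, -0.3]
gripper_width: 0.8
```

```bash
python3 -c "
from h import *
to(.608,-.0135,.24,101.4)
a=env.read_camera('top')[120:300,85:375,::-1]; cv2.imwrite('pics/t2.png',cv2.resize(a,None,fx=2.7,fy=2.7,interpolation=2))"
```

```text
t 23.3 pos [0.4037 0.3014 0.2235] yaw 101.9 tilt [0.0668 0.0191] grip 0.8
turn 0.009 then shift mm x(down) -16.5 y -138.1 z -349.0
```

View pics/t2.png

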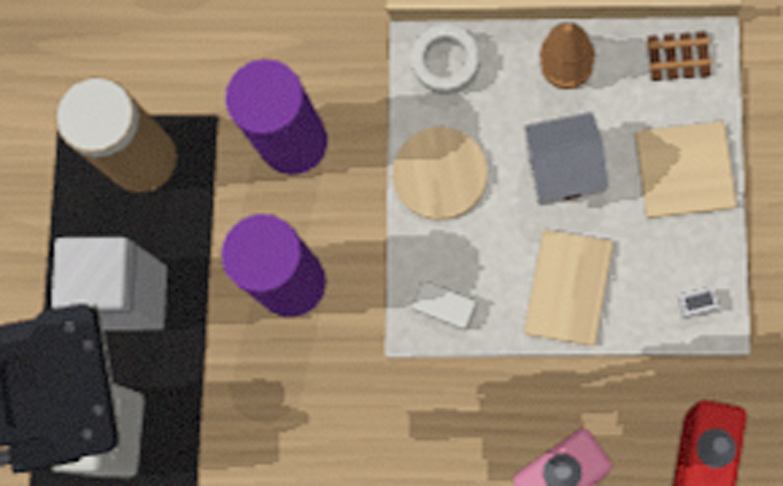

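Emit:
apply_moves(steps=[[0.2,[-15,-14,-30],0],[0.2,[0,-20,-48],0],[0.2,[0,-20,-48],0],[0.2,[0,-20,-48],0],[0.2,[0,-20,-48],0],[0.2,[0,-18,-45],0],[0.2,[0,-12,-40],0],[0.2,[0,-6,-20],0],[0.2,[0,0,-6],0],[0.2,[0,0,0],0]])

```text
time_s: 24.35
ee_pos: [0.5974, -0.0035, 0.2344]
tool_rot: [0.557, -0.433, -0.536, -0.465]
contact_force: [-0.4, 0.6, 0.4]
gripper_width: 0.797
```

```bash
python3 -c "
from h import *
to(.608,-.0135,.24,101.4)
c=lambda p:(p[0]/2.7+84.7,p[1]/2.7+119.7)
for n,z,ps in [('round',.012,[(440.5,172)]),('sq',.012,[(637,139),(726,122),(735,206),(648,217)]),('obl',.012,[(545,230),(614,240),(600,345),(526,332)]),('house',.041,[(525,127),(594,113),(608,192),(538,204)])]:
    q=np.array([onz(T,c(p),z)[:2] for p in ps]); print(n,q.mean(0))
    if len(q)>1: v=q[0]-q[3]+q[1]-q[2]; print(' yaw',np.degrees(np.arctan2(v[1],v[0])))
"
```

```text
t 24.35 pos [ 0.5974 -0.0035  0.2344] yaw 101.2 tilt [0.0517 0.016 ] grip 0.797
turn -0.004 then shift mm x(down) -5.6 y -8.4 z -11.9
round [0.6044 0.0784]
sq [ 0.6061 -0.1004]
 yaw 6.028667707856264
obl [ 0.5203 -0.017 ]
 yaw -8.775749117349498
house [ 0.6068 -0.0128]
 yaw 9.669813200891909
```

Emit:
apply_moves(steps=[[0.05,[0,0,-9],0.01],[0.05,[10,0,-4],0],[0.05,[35,0,0],0],[0.05,[40,0,0],0],[0.05,[30,0,0],0],[0.05,[10,0,0],0],[0.05,[0,0,0],0]])

```text
time_s: 25.05
ee_pos: [0.6046, -0.0065, 0.1042]
tool_rot: [0.555, -0.432, -0.536, -0.466]
contact_force: [-0.1, 0.4, 0.3]
gripper_width: 0.948
```

```bash
python3 -c "
from h import *
to(.607,-.013,.022,100.5)"
```

```text
t 25.05 pos [ 0.6046 -0.0065  0.1042] yaw 101.1 tilt [0.0521 0.0194] grip 0.948
turn 0.01 then shift mm x(down) 82.2 y -1.2 z -6.8
```

Emit:
apply_moves(steps=[[0.05,[5,2,-6],0.01],[0.05,[20,2,-2],0],[0.05,[25,0,0],0],[0.05,[20,0,0],0],[0.05,[8,0,0],0],[0.05,[0,0,0],0]])

```text
time_s: 25.65
ee_pos: [0.6111, -0.015, 0.0309]
tool_rot: [0.556, -0.433, -0.53, -0.472]
contact_force: [0.2, 0.3, -0.3]
gripper_width: 0.949
```

```bash
python3 -c "
from h import *
to(.607,-.013,.022,100.5)"
```

```text
t 25.65 pos [ 0.6111 -0.015   0.0309] yaw 100.3 tilt [0.0643 0.0192] grip 0.949
turn -0.003 then shift mm x(down) 8.9 y 3.7 z 2.7
```

Emit:
apply_moves(steps=[[0.05,[6,3,2],0],[0.05,[2,0,0],0],[0.6,[0,0,0],0],[0.6,[0,0,0],0],[0.6,[0,0,0],0],[0.6,[0,0,0],0],[0.6,[0,0,0],0],[0.6,[0,0,0],0]], force=15)

```text
time_s: 26.45
ee_pos: [0.6103, -0.0134, 0.0267]
tool_rot: [0.557, -0.432, -0.528, -0.474]
contact_force: [0.0, -0.0, -1.5]
gripper_width: 0.537
```

```bash
python3 -c "
from h import *
to(.463,-.299,.22,60)"
```

```text
t 26.45 pos [ 0.6103 -0.0134  0.0267] yaw 100.3 tilt [0.0704 0.0194] grip 0.537
turn 0.704 then shift mm x(down) -193.3 y -15.3 z -321.0
```

```bash
python3 -c "
from h import *
print(onz(T,(443.5,256.5),.01), env.observe()['joint_positions'])
to(.463,-.299,.16)"
```

```text
[ 0.463  -0.2971  0.01  ] [-0.0429  0.706  -0.0295  2.0538  0.014   0.3104  1.6729]
t 26.45 pos [ 0.6103 -0.0134  0.0267] yaw 100.3 tilt [0.0704 0.0194] grip 0.537
turn 0 then shift mm x(down) -133.3 y 196.1 z -254.6
```

Emit:
apply_moves(steps=[[0.6,[-15,0,0],0],[0.6,[-30,0,0],0],[0.6,[-35,0,0],0],[0.6,[-35,0,0],0],[0.6,[-20,0,0],0],[0.6,[0,5,-20],0],[0.6,[0,15,-40],0],[0.6,[0,15,-40],0],[0.6,[0,15,-40],0]])

```text
time_s: 27.35
ee_pos: [0.577, -0.1592, 0.1705]
tool_rot: [0.561, -0.426, -0.53, -0.472]
contact_force: [0.6, -0.3, -0.9]
gripper_width: 0.537
```

```bash
python3 -c "
from h import *
print(env.observe()['joint_positions'])
to(.463,-.299,.16)"
```

```text
[ 0.2457  0.4838 -0.0718  1.9894 -0.0035  0.6002  1.9496]
t 27.35 pos [ 0.577  -0.1592  0.1705] yaw 101.1 tilt [0.0745 0.0222] grip 0.537
turn 0 then shift mm x(down) 10.5 y 138.7 z -115.3
```

Emit:
apply_moves(steps=[[0.6,[0,35,-30],0],[0.6,[0,35,-30],0],[0.6,[0,30,-22],0],[0.6,[0,15,-10],0],[0.6,[0,4,-3],0],[0.6,[0,0,0],0],[0.6,[0,0,0],0]])

```text
time_s: 28.05
ee_pos: [0.4723, -0.2862, 0.1662]
tool_rot: [0.561, -0.43, -0.526, -0.474]
contact_force: [-0.3, 0.0, -1.6]
gripper_width: 0.54
```

```bash
python3 -c "
from h import *
print(env.observe()['joint_positions'])
to(.462,-.298,.032)"
```

```text
[ 0.5482  0.4454 -0.1033  2.0867 -0.01    0.5484  2.2184]
t 28.05 pos [ 0.4723 -0.2862  0.1662] yaw 100.5 tilt [0.0784 0.0168] grip 0.54
turn 0 then shift mm x(down) 134.2 y 12.3 z -9.7
```

Emit:
apply_moves(steps=[[0.6,[0,10,-7],0],[0.6,[15,5,-3],0],[0.6,[30,2,0],0],[0.6,[30,1,0],0],[0.6,[15,0,0],0],[0.6,[0,0,0],0]])

```text
time_s: 28.65
ee_pos: [0.4681, -0.2954, 0.0739]
tool_rot: [0.565, -0.426, -0.526, -0.472]
contact_force: [-0.1, -0.1, 0.1]
gripper_width: 0.538
```

```bash
python3 -c "
from h import *
to(.465,-.298,.032)"
```

```text
t 28.65 pos [ 0.4681 -0.2954  0.0739] yaw 101.1 tilt [0.0834 0.016 ] grip 0.538
turn 0 then shift mm x(down) 41.9 y 3.5 z -1.9
```

Emit:
apply_moves(steps=[[0.6,[8,4,-2],0],[0.6,[15,2,0],0],[0.6,[10,1,0],0],[0.6,[4,0,0],0],[0.6,[2,0,0],0]])

```text
time_s: 29.15
ee_pos: [0.4663, -0.2988, 0.035]
tool_rot: [0.567, -0.425, -0.526, -0.471]
contact_force: [0.5, -0.0, -0.8]
gripper_width: 0.538
```

```bash
python3 -c "
from h import *
to(.465,-.298,.031)
P=env.camera_params('wrist');cv2.imwrite('pics/w3.png',cv2.resize(env.read_camera('side')[280:400,300:440,::-1],None,fx=4,fy=4,interpolation=2))"
```

```text
t 29.15 pos [ 0.4663 -0.2988  0.035 ] yaw 101.3 tilt [0.0865 0.0143] grip 0.538
turn 0 then shift mm x(down) 4.0 y 1.1 z 1.1
```

View pics/w3.png

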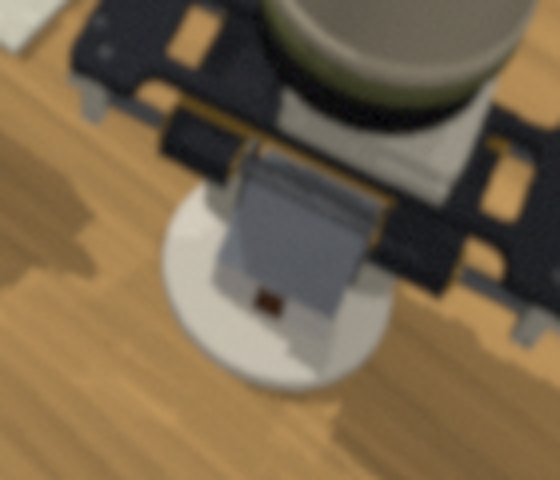

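The house sits well over the plate, centred in the crop at about (285,300). Next I lower until contact.

Emit:
apply_moves(steps=[[0.6,[3,0,0],0],[0.6,[2,0,0],0]])

```text
time_s: 29.4
ee_pos: [0.4674, -0.2992, 0.0306]
tool_rot: [0.567, -0.425, -0.525, -0.471]
contact_force: [0.3, -0.9, 7.3]
gripper_width: 0.535
```

Emit:
apply_moves(steps=[[0.45,[0,0,0],0],[0.3,[0,0,0],0],[0.15,[0,0,0],0],[0.1,[0,0,0],0],[0.1,[-20,0,0],0],[0.1,[-35,0,0],0],[0.1,[-40,0,0],0],[0.1,[-40,0,0],0],[0.1,[-40,0,0],0],[0.1,[-15,0,0],0],[0.1,[0,0,0],0]], force=25)

```text
time_s: 30.5
ee_pos: [0.4498, -0.3013, 0.2273]
tool_rot: [0.567, -0.424, -0.525, -0.471]
contact_force: [0.5, 0.3, -0.0]
gripper_width: 0.897
```

```bash
python3 -c "
from h import *
print(env.observe()['joint_positions'])
to(.415,.304,.24,88)
P=env.camera_params('wrist');A=cv2.resize(env.read_camera('side')[280:400,300:440,::-1],None,fx=3,fy=3,interpolation=2)
B=cv2.resize(env.read_camera('top')[200:320,380:500,::-1],None,fx=3,fy=3,interpolation=2)
cv2.imwrite('pics/h1.png',np.hstack([A,B]))"
```

```text
[ 0.6162  0.3485 -0.1268  2.0518 -0.0171  0.6736  2.2797]
t 30.5 pos [ 0.4498 -0.3013  0.2273] yaw 101.3 tilt [0.0873 0.0137] grip 0.897
turn 0.232 then shift mm x(down) -12.7 y 55.9 z 603.7
```

View pics/h1.png

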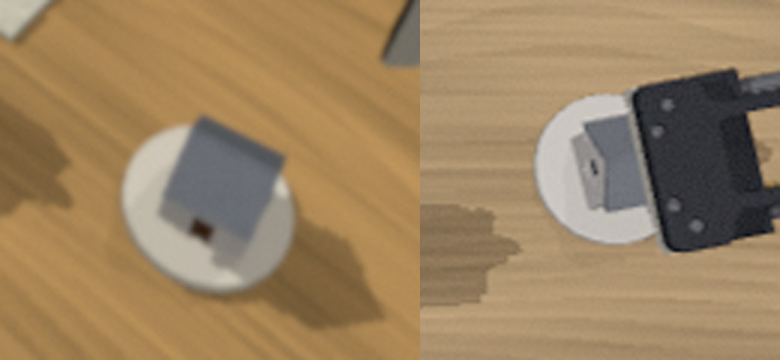

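House stands upright on the plate, near its centre. Next I go back for the bottle, on an arc.

Emit:
apply_moves(steps=[[0.1,[-5,-10,20],0.12],[0.2,[-5,-20,45],0.11],[0.2,[0,-20,48],0],[0.2,[0,-20,48],0],[0.2,[0,-20,48],0],[0.2,[0,-10,48],0],[0.2,[0,0,48],0],[0.2,[0,15,48],0],[0.2,[0,20,48],0],[0.2,[0,24,48],0],[0.2,[0,24,48],0],[0.2,[0,24,40],0]])

```text
time_s: 31.8
ee_pos: [0.4565, 0.2319, 0.2239]
tool_rot: [-0.496, 0.496, 0.476, 0.531]
contact_force: [0.4, 0.4, -1.2]
gripper_width: 0.8
```

```bash
python3 -c "
from h import *
to(.415,.304,.24,88)"
```

```text
t 31.8 pos [0.4565 0.2319 0.2239] yaw 86.9 tilt [0.0557 0.0127] grip 0.8
turn -0.019 then shift mm x(down) -16.1 y 43.9 z 70.6
```

Emit:
apply_moves(steps=[[0.2,[-5,25,40],-0.02],[0.2,[0,15,25],0],[0.2,[0,5,8],0],[0.2,[0,0,0],0],[0.2,[0,0,0],0]])

```text
time_s: 32.3
ee_pos: [0.4062, 0.3135, 0.2193]
tool_rot: [-0.504, 0.492, 0.485, 0.518]
contact_force: [0.7, -0.1, -0.2]
gripper_width: 0.798
```

```bash
python3 -c "
from h import *
to(.4155,.3045,.06,88)
P=env.camera_params('wrist');cv2.imwrite('pics/w4.png',env.read_camera('wrist')[:,:,::-1])
for X in [(.4155,.3045,.119),(.4155,.3045,.093),(.509,.30,.103),(.6125,.3015,.113)]: print(proj(P,X))
cv2.imwrite('pics/t3.png',env.read_camera('top')[:,:,::-1])"
```

```text
t 32.3 pos [0.4062 0.3135 0.2193] yaw 88.8 tilt [0.0443 0.0065] grip 0.798
turn 0.014 then shift mm x(down) 159.3 y -9.6 z -8.7
[264.4786 217.7346]
[265.1699 209.5991]
[263.3879 297.3489]
[267.4358 382.6852]
```

View pics/w4.png

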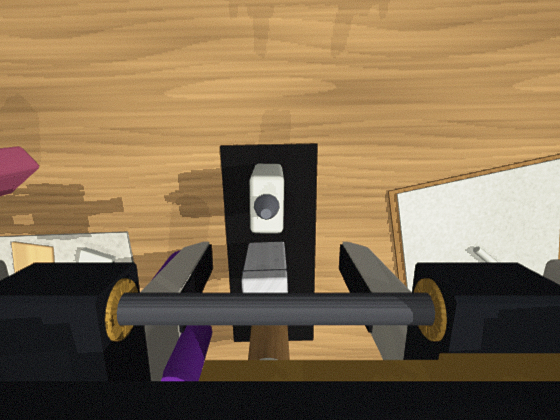

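The wrist view shows the bottle upright at (266,200) on the mat, with the nozzle at (266,208), so its centre is about x = 0.4115. The tin and canister are behind it. Next I descend.

Emit:
apply_moves(steps=[[0.2,[5,1,-7],0.01],[0.2,[20,0,-2],0],[0.2,[35,0,0],0],[0.2,[35,0,0],0],[0.2,[20,0,0],0],[0.2,[8,0,0],0],[0.2,[0,0,0],0]])

```text
time_s: 33.1
ee_pos: [0.4172, 0.2939, 0.0933]
tool_rot: [-0.497, 0.499, 0.476, 0.527]
contact_force: [-0.5, 0.2, 0.1]
gripper_width: 0.799
```

```bash
python3 -c "
from h import *
to(.4115,.3045,.056,88)"
```

```text
t 33.1 pos [0.4172 0.2939 0.0933] yaw 87.0 tilt [0.0495 0.0059] grip 0.799
turn -0.017 then shift mm x(down) 37.3 y 6.0 z 10.4
```

Emit:
apply_moves(steps=[[0.2,[0,5,7],-0.01],[0.2,[10,2,1],0],[0.2,[15,0,0],0],[0.2,[6,0,0],0],[0.2,[0,0,0],0]])

```text
time_s: 33.6
ee_pos: [0.4134, 0.3043, 0.0641]
tool_rot: [-0.5, 0.494, 0.478, 0.527]
contact_force: [0.5, -0.1, 0.2]
gripper_width: 0.799
```

```bash
python3 -c "
from h import *
to(.4115,.3045,.056,88)"
```

```text
t 33.6 pos [0.4134 0.3043 0.0641] yaw 87.6 tilt [0.0545 0.0106] grip 0.799
turn -0.007 then shift mm x(down) 8.1 y 1.9 z 0.1
```

Emit:
apply_moves(steps=[[0.2,[7,2,0],0],[0.8,[0,0,0],0],[0.8,[0,0,0],0],[0.8,[0,0,0],0],[0.8,[0,0,0],0],[0.8,[0,0,0],0],[0.8,[0,0,0],0],[0.8,[0,0,0],0]])

```text
time_s: 34.4
ee_pos: [0.4122, 0.3049, 0.0581]
tool_rot: [-0.5, 0.493, 0.478, 0.528]
contact_force: [0.9, -0.3, -2.4]
gripper_width: 0.363
```

```bash
python3 -c "
from h import *
to(.52,-.016,.22,81.2)"
```

```text
t 34.4 pos [0.4122 0.3049 0.0581] yaw 87.6 tilt [0.0563 0.012 ] grip 0.363
turn 0.111 then shift mm x(down) -161.9 y -155.7 z -300.7
```

Emit:
apply_moves(steps=[[0.8,[-15,0,0],0],[0.8,[-35,0,0],0],[0.8,[-40,0,0],0],[0.8,[-40,0,0],0],[0.8,[-25,0,0],0],[0.8,[0,-12,-25],0.11],[0.8,[0,-22,-44],0],[0.8,[0,-22,-44],0],[0.8,[0,-22,-44],0],[0.8,[0,-22,-44],0],[0.8,[0,-20,-40],0],[0.8,[0,-10,-20],0]])

```text
time_s: 35.6
ee_pos: [0.4956, 0.0214, 0.2208]
tool_rot: [-0.471, 0.517, 0.452, 0.553]
contact_force: [0.5, 0.4, -1.4]
gripper_width: 0.363
```

```bash
python3 -c "
from h import *
to(.52,-.016,.067,81.2)"
```

```text
t 35.6 pos [0.4956 0.0214 0.2208] yaw 81.6 tilt [0.0566 0.0137] grip 0.363
turn 0.007 then shift mm x(down) 153.8 y -29.8 z -33.2
```

Emit:
apply_moves(steps=[[0.8,[0,-10,-14],0],[0.8,[0,-5,-8],0],[0.8,[15,-2,-2],0],[0.8,[30,0,0],0],[0.8,[30,0,0],0],[0.8,[15,0,0],0],[0.8,[0,0,0],0]])

```text
time_s: 36.3
ee_pos: [0.5146, -0.0081, 0.1289]
tool_rot: [-0.47, 0.518, 0.45, 0.555]
contact_force: [0.1, 0.1, -0.9]
gripper_width: 0.366
```

```bash
python3 -c "
from h import *
to(.52,-.016,.067,81.2)"
```

```text
t 36.3 pos [ 0.5146 -0.0081  0.1289] yaw 81.2 tilt [0.0579 0.0135] grip 0.366
turn 0.001 then shift mm x(down) 61.9 y -6.6 z -7.0
```

Emit:
apply_moves(steps=[[0.8,[8,-3,-6],0],[0.8,[15,0,-2],0],[0.8,[15,0,0],0],[0.8,[8,0,0],0],[0.8,[3,0,0],0],[0.8,[0,0,0],0]])

```text
time_s: 36.9
ee_pos: [0.5218, -0.0159, 0.0809]
tool_rot: [-0.471, 0.516, 0.45, 0.556]
contact_force: [0.2, 0.1, -1.1]
gripper_width: 0.364
```

```bash
python3 -c "
from h import *
to(.52,-.016,.067,81.2)"
```

```text
t 36.9 pos [ 0.5218 -0.0159  0.0809] yaw 81.4 tilt [0.0628 0.0139] grip 0.364
turn 0.003 then shift mm x(down) 13.9 y 1.7 z -0.3
```

Emit:
apply_moves(steps=[[0.8,[6,2,0],0],[0.8,[5,0,0],0],[0.8,[2,0,0],0],[0.8,[2,0,0],0]])

```text
time_s: 37.3
ee_pos: [0.5221, -0.0155, 0.0669]
tool_rot: [-0.472, 0.515, 0.449, 0.557]
contact_force: [-5.1, 0.1, 33.8]
gripper_width: 0.367
```

Emit:
apply_moves(steps=[[0.5,[0,0,0],0],[0.35,[0,0,0],0],[0.2,[0,0,0],0],[0.2,[0,0,0],0],[0.2,[-20,0,0],0],[0.2,[-35,0,0],0],[0.2,[-40,0,0],0],[0.2,[-40,0,0],-0.07],[0.2,[-30,0,0],-0.08],[0.2,[0,0,10],0],[0.2,[0,0,40],0],[0.2,[0,0,40],0]])

```text
time_s: 38.5
ee_pos: [0.5106, 0.0692, 0.2389]
tool_rot: [-0.512, 0.482, 0.484, 0.521]
contact_force: [0.6, 0.2, -0.5]
gripper_width: 0.801
```

```bash
python3 -c "
from h import *
to(.50,.30,.24,90)"
```

```text
t 38.5 pos [0.5106 0.0692 0.2389] yaw 89.6 tilt [0.0676 0.0114] grip 0.801
turn -0.007 then shift mm x(down) -1.1 y 10.6 z 230.8
```

Emit:
apply_moves(steps=[[0.2,[0,1,45],0],[0.2,[0,2,45],0],[0.2,[0,2,45],0],[0.2,[0,2,40],0],[0.2,[0,1,20],0],[0.2,[0,0,6],0],[0.2,[0,0,0],0],[0.2,[0,0,0],0]])

```text
time_s: 39.3
ee_pos: [0.4992, 0.2838, 0.2349]
tool_rot: [-0.511, 0.483, 0.485, 0.52]
contact_force: [0.5, -0.2, 0.2]
gripper_width: 0.802
```

```bash
python3 -c "
from h import *
to(.507,.30,.06,90)
P=env.camera_params('wrist');A=env.read_camera('wrist')[:,:,::-1]
A=A[120:300,180:400]
B=cv2.cvtColor(A,0) if False else A
cv2.imwrite('pics/w5.png',cv2.resize(B,None,fx=3,fy=3,interpolation=2))
for X in [(.507,.30,.103),(.6125,.3015,.113)]: print((proj(P,X)-[180,120])*3)"
```

```text
t 39.3 pos [0.4992 0.2838 0.2349] yaw 89.7 tilt [0.0619 0.0109] grip 0.802
turn -0.006 then shift mm x(down) 174.9 y -7.8 z 16.2
[328.5958 251.8079]
[331.6977 538.826 ]
```

View pics/w5.png

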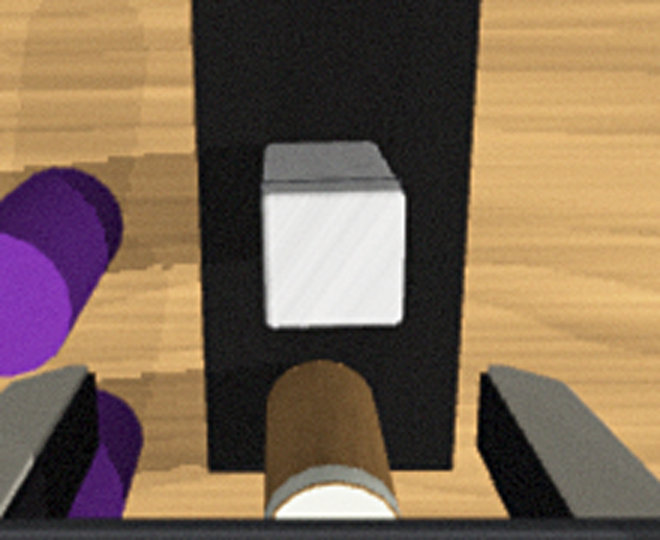

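The tin top centre is at crop (334,258), which puts the tin at about (0.509, 0.3015), square to the mat. Next I grasp.

Emit:
apply_moves(steps=[[0.2,[0,0,10],0],[0.2,[10,0,4],0],[0.2,[35,0,0],0],[0.2,[40,0,0],0],[0.2,[25,0,0],0],[0.2,[8,0,0],0],[0.2,[0,0,0],0]])

```text
time_s: 40.05
ee_pos: [0.5101, 0.2961, 0.1131]
tool_rot: [-0.509, 0.484, 0.482, 0.523]
contact_force: [-0.8, 0.3, -0.0]
gripper_width: 0.803
```

```bash
python3 -c "
from h import *
to(.509,.3015,.058,90)"
```

```text
t 40.05 pos [0.5101 0.2961 0.1131] yaw 89.1 tilt [0.0657 0.0118] grip 0.803
turn -0.015 then shift mm x(down) 55.1 y 1.1 z 5.4
```

Emit:
apply_moves(steps=[[0.2,[8,3,3],-0.01],[0.2,[20,1,1],0],[0.2,[15,1,0],0],[0.2,[8,0,0],0],[0.2,[0,0,0],0],[0.7,[0,0,0],0],[0.7,[0,0,0],0],[0.7,[0,0,0],0],[0.7,[0,0,0],0],[0.7,[0,0,0],0],[0.7,[0,0,0],0]])

```text
time_s: 41.15
ee_pos: [0.5117, 0.3037, 0.0673]
tool_rot: [-0.513, 0.477, 0.484, 0.524]
contact_force: [0.1, -0.3, -2.4]
gripper_width: 0.524
```

```bash
python3 -c "
from h import *
to(.607,-.1,.22,96.2)"
```

```text
t 41.15 pos [0.5117 0.3037 0.0673] yaw 89.8 tilt [0.0751 0.0186] grip 0.524
turn -0.112 then shift mm x(down) -152.7 y -51.2 z -411.7
```

Emit:
apply_moves(steps=[[0.7,[-15,0,0],0],[0.7,[-35,0,0],0],[0.7,[-40,0,0],0],[0.7,[-40,0,0],0],[0.7,[-25,0,0],-0.11],[0.7,[0,-4,-25],0],[0.7,[0,-6,-45],0],[0.7,[0,-6,-45],0],[0.7,[0,-6,-45],0],[0.7,[0,-6,-45],0],[0.7,[0,-6,-45],0],[0.7,[0,-6,-45],0]])

```text
time_s: 42.35
ee_pos: [0.5718, 0.0113, 0.2267]
tool_rot: [0.544, -0.444, -0.516, -0.49]
contact_force: [1.1, 0.6, -3.0]
gripper_width: 0.52
```

```bash
python3 -c "
from h import *
to(.609,-.1,.22,96.2)"
```

```text
t 42.35 pos [0.5718 0.0113 0.2267] yaw 97.3 tilt [0.0724 0.0219] grip 0.52
turn 0.018 then shift mm x(down) 6.7 y -25.0 z -114.6
```

Emit:
apply_moves(steps=[[0.7,[0,-5,-40],0.015],[0.7,[0,-4,-32],0],[0.7,[0,-2,-20],0],[0.7,[0,0,-8],0],[0.7,[15,0,-2],0],[0.7,[30,0,0],0],[0.7,[30,0,0],0],[0.7,[12,0,0],0],[0.7,[0,0,0],0]])

```text
time_s: 43.25
ee_pos: [0.6001, -0.0975, 0.1365]
tool_rot: [0.538, -0.451, -0.51, -0.496]
contact_force: [-0.3, -0.3, -2.3]
gripper_width: 0.523
```

```bash
python3 -c "
from h import *
to(.609,-.1,.077,96.2)"
```

```text
t 43.25 pos [ 0.6001 -0.0975  0.1365] yaw 95.8 tilt [0.0717 0.0201] grip 0.523
turn -0.007 then shift mm x(down) 59.5 y -8.5 z -3.4
```

Emit:
apply_moves(steps=[[0.7,[8,-3,-3],0],[0.7,[15,-1,-1],0],[0.7,[15,0,0],0],[0.7,[8,0,0],0],[0.7,[3,0,0],0],[0.7,[0,0,0],0]])

```text
time_s: 43.85
ee_pos: [0.6114, -0.0994, 0.0879]
tool_rot: [0.54, -0.45, -0.509, -0.497]
contact_force: [1.1, -0.4, -2.1]
gripper_width: 0.522
```

```bash
python3 -c "
from h import *
to(.609,-.1,.077,96.2)"
```

```text
t 43.85 pos [ 0.6114 -0.0994  0.0879] yaw 95.9 tilt [0.0772 0.0199] grip 0.522
turn -0.005 then shift mm x(down) 10.9 y 2.4 z -0.3
```

Emit:
apply_moves(steps=[[0.7,[5,2,0],0],[0.7,[4,0,0],0],[0.7,[2,0,0],0],[0.7,[1,0,0],0]])

```text
time_s: 44.25
ee_pos: [0.6109, -0.0996, 0.0763]
tool_rot: [0.541, -0.449, -0.508, -0.497]
contact_force: [0.4, 0.4, -2.4]
gripper_width: 0.522
```

Emit:
apply_moves(steps=[[0.7,[2,0,0],0],[0.7,[1,0,0],0]])

```text
time_s: 44.45
ee_pos: [0.6121, -0.1011, 0.0751]
tool_rot: [0.542, -0.45, -0.507, -0.498]
contact_force: [-5.2, 1.4, 11.7]
gripper_width: 0.516
```

Emit:
apply_moves(steps=[[0.4,[0,0,0],0],[0.3,[0,0,0],0],[0.2,[0,0,0],0],[0.2,[-20,0,0],0],[0.2,[-35,0,0],0],[0.2,[-40,0,0],0],[0.2,[-40,0,0],0.05],[0.2,[-20,0,0],0.05],[0.2,[0,0,30],0],[0.2,[0,0,45],0],[0.2,[0,0,45],0],[0.2,[0,0,45],0]])

```text
time_s: 45.65
ee_pos: [0.6018, 0.0574, 0.2405]
tool_rot: [-0.513, 0.478, 0.477, 0.529]
contact_force: [0.1, 0.4, 0.9]
gripper_width: 0.801
```

```bash
python3 -c "
from h import *
to(.60,.30,.24,90)"
```

```text
t 45.65 pos [0.6018 0.0574 0.2405] yaw 89.1 tilt [0.0877 0.0146] grip 0.801
turn -0.016 then shift mm x(down) 0.5 y 1.8 z 242.6
```

Emit:
apply_moves(steps=[[0.2,[0,0,45],0],[0.2,[0,0,45],0],[0.2,[0,0,45],0],[0.2,[0,0,40],0],[0.2,[0,0,28],0],[0.2,[0,0,12],0],[0.2,[0,0,3],0],[0.2,[0,0,0],0]])

```text
time_s: 46.45
ee_pos: [0.6026, 0.2916, 0.2444]
tool_rot: [-0.515, 0.475, 0.48, 0.528]
contact_force: [-0.2, -0.9, -0.1]
gripper_width: 0.798
```

```bash
python3 -c "
from h import *
to(.612,.3015,.07,90)
P=env.camera_params('wrist');A=env.read_camera('wrist')[120:300,180:400,::-1]
B=env.read_camera('top')[120:300,220:480,::-1]
A=cv2.resize(A,None,fx=1.8,fy=1.8);B=cv2.resize(B,(396,324),interpolation=2) if 0 else cv2.resize(B,None,fx=1.5,fy=1.8)
cv2.imwrite('pics/w6.png',np.hstack([A,B]))
for X in [(.612,.3015,.113)]: print((proj(P,X)-[180,120])*1.8)"
```

```text
t 46.45 pos [0.6026 0.2916 0.2444] yaw 89.6 tilt [0.0887 0.0182] grip 0.798
turn -0.007 then shift mm x(down) 174.4 y -9.4 z 9.9
[184.325  148.1225]
```

View pics/w6.png

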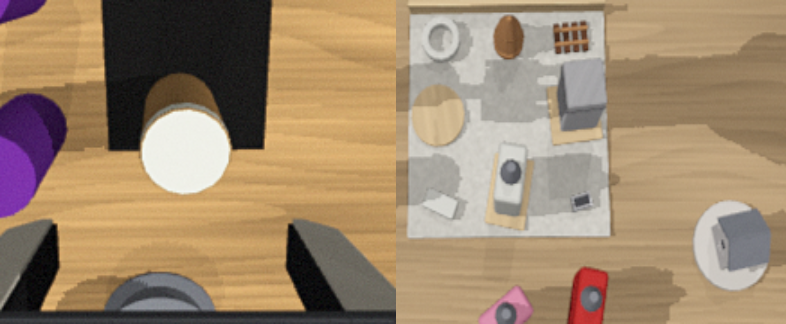

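The canister lid is at crop (186,149), as predicted. The bottle and tin stand on their stands, and the house is on the plate. Next I descend on the canister, allowing for the tool's lean.

Emit:
apply_moves(steps=[[0.2,[0,4,5],0],[0.2,[10,1,1],0],[0.2,[35,0,0],0],[0.2,[40,0,0],0],[0.2,[25,0,0],0],[0.2,[8,0,0],0],[0.2,[0,0,0],0]])

```text
time_s: 47.25
ee_pos: [0.6106, 0.2917, 0.1226]
tool_rot: [-0.513, 0.477, 0.476, 0.531]
contact_force: [0.3, -0.1, 0.1]
gripper_width: 0.802
```

```bash
python3 -c "
from h import *
to(.6125,.301,.07,90)"
```

```text
t 47.25 pos [0.6106 0.2917 0.1226] yaw 89.0 tilt [0.0919 0.0162] grip 0.802
turn -0.018 then shift mm x(down) 52.6 y -1.9 z 9.3
```

Emit:
apply_moves(steps=[[0.2,[0,3,7],0],[0.2,[8,2,2],0],[0.2,[18,0,0],0],[0.2,[15,0,0],0],[0.2,[8,0,0],0],[0.2,[0,0,0],0]])

```text
time_s: 47.85
ee_pos: [0.6122, 0.3049, 0.0764]
tool_rot: [-0.514, 0.474, 0.476, 0.534]
contact_force: [-0.0, 0.9, 1.0]
gripper_width: 0.797
```

```bash
python3 -c "
from h import *
to(.6125,.301,.07,90)"
```

```text
t 47.85 pos [0.6122 0.3049 0.0764] yaw 89.0 tilt [0.0989 0.021 ] grip 0.797
turn -0.017 then shift mm x(down) 6.4 y -0.3 z -3.9
```

Emit:
apply_moves(steps=[[0.2,[4,1,-2],0],[0.2,[0,0,0],0],[0.6,[0,0,0],0],[0.6,[0,0,0],0],[0.6,[0,0,0],0],[0.6,[0,0,0],0],[0.6,[0,0,0],0]])

```text
time_s: 48.55
ee_pos: [0.6122, 0.3029, 0.0738]
tool_rot: [-0.514, 0.473, 0.475, 0.535]
contact_force: [-0.2, 0.4, -2.1]
gripper_width: 0.563
```

```bash
python3 -c "
from h import *
to(.604,.0785,.22)"
```

```text
t 48.55 pos [0.6122 0.3029 0.0738] yaw 89.0 tilt [0.1006 0.0218] grip 0.563
turn 0 then shift mm x(down) -146.2 y 4.2 z -224.5
```

Emit:
apply_moves(steps=[[0.7,[-15,0,0],0],[0.7,[-35,0,0],0],[0.7,[-40,0,0],0],[0.7,[-35,0,0],0],[0.7,[-20,0,0],0],[0.7,[0,0,-25],0],[0.7,[0,0,-42],0],[0.7,[0,0,-42],0],[0.7,[0,0,-40],0],[0.7,[0,0,-28],0],[0.7,[0,0,-12],0],[0.7,[0,0,0],0]])

```text
time_s: 49.75
ee_pos: [0.5916, 0.107, 0.2304]
tool_rot: [-0.516, 0.47, 0.476, 0.536]
contact_force: [0.6, 0.3, -1.6]
gripper_width: 0.561
```

```bash
python3 -c "
from h import *
to(.604,.0785,.083)"
```

```text
t 49.75 pos [0.5916 0.107  0.2304] yaw 89.3 tilt [0.1064 0.0255] grip 0.561
turn 0 then shift mm x(down) 147.4 y -12.8 z -28.3
```

Emit:
apply_moves(steps=[[0.7,[0,1,-16],0],[0.7,[0,1,-10],0],[0.7,[15,0,-4],0],[0.7,[30,0,0],0],[0.7,[30,0,0],0],[0.7,[12,0,0],0],[0.7,[0,0,0],0]])

```text
time_s: 50.45
ee_pos: [0.601, 0.0906, 0.144]
tool_rot: [-0.518, 0.464, 0.479, 0.537]
contact_force: [0.3, 0.1, -2.0]
gripper_width: 0.561
```

```bash
python3 -c "
from h import *
to(.604,.0785,.083)"
```

```text
t 50.45 pos [0.601  0.0906 0.144 ] yaw 89.9 tilt [0.1121 0.0333] grip 0.561
turn 0 then shift mm x(down) 61.0 y -3.0 z -12.1
```

Emit:
apply_moves(steps=[[0.7,[5,2,-9],0],[0.7,[15,1,-3],0],[0.7,[15,0,0],0],[0.7,[10,0,0],0],[0.7,[3,0,0],0],[0.7,[0,0,0],0]])

```text
time_s: 51.05
ee_pos: [0.6057, 0.0807, 0.0972]
tool_rot: [-0.519, 0.462, 0.478, 0.538]
contact_force: [-0.6, 0.4, -2.2]
gripper_width: 0.561
```

```bash
python3 -c "
from h import *
to(.604,.0785,.083)"
```

```text
t 51.05 pos [0.6057 0.0807 0.0972] yaw 90.0 tilt [0.1175 0.0347] grip 0.561
turn 0 then shift mm x(down) 14.2 y 1.7 z -2.2
```

Emit:
apply_moves(steps=[[0.7,[6,3,-2],0],[0.7,[5,0,0],0],[0.7,[2,0,0],0],[0.7,[2,0,0],0]])

```text
time_s: 51.45
ee_pos: [0.6057, 0.0794, 0.0824]
tool_rot: [-0.52, 0.46, 0.477, 0.539]
contact_force: [1.9, -0.9, 13.4]
gripper_width: 0.558
```

Emit:
apply_moves(steps=[[0.4,[0,0,0],0],[0.3,[0,0,0],0],[0.2,[0,0,0],0],[0.2,[0,0,0],0],[0.2,[-20,0,0],0],[0.2,[-35,0,0],0],[0.2,[-40,0,0],0],[0.2,[-40,0,0],0],[0.2,[0,0,40],0],[0.2,[0,0,45],0],[0.2,[0,0,45],0],[0.2,[0,0,45],0]])

```text
time_s: 52.65
ee_pos: [0.5912, 0.2449, 0.2295]
tool_rot: [-0.517, 0.464, 0.472, 0.542]
contact_force: [1.1, -0.8, 0.2]
gripper_width: 0.798
```

Emit:
apply_moves(steps=[[0.2,[0,0,30],0],[0.2,[0,0,15],0],[0.2,[0,0,0],0],[0.2,[0,0,0],0]])

```text
time_s: 53.05
ee_pos: [0.5898, 0.298, 0.2311]
tool_rot: [-0.519, 0.462, 0.475, 0.541]
contact_force: [-0.2, -0.2, 0.9]
gripper_width: 0.8
```

```bash
python3 -c "
from h import *
t=env.read_camera('top')[:,:,::-1]
A=cv2.resize(t[115:265,220:370],(600,600),interpolation=2);cv2.imwrite('pics/f1.png',A)
B=cv2.resize(t[210:300,395:495],(400,360),interpolation=2)
C=cv2.resize(env.read_camera('side')[305:395,310:410,::-1],(400,360),interpolation=2)
cv2.imwrite('pics/f2.png',np.hstack([B,C]))
c=lambda P,X,o,k:(proj(P,X)-o+.4)*k
print('exp canister lid',c(T,(.6044,.0784,.122),[220,115],4),'tin top',c(T,(.6065,-.1,.112),[220,115],4),'bottle noz',c(T,(.520,-.0165,.128),[220,115],4), 'bodytop',c(T,(.520,-.0165,.102),[220,115],4))
for z in (.01,.044,.073): print('house',z,c(T,(.463,-.298,z),[395,210],4),c(S,(.463,-.298,z),[310,305],4))"
```

```text
exp canister lid [ 93.9689 210.7454] tin top [498.5415 214.0619] bottle noz [309.9293 397.4111] bodytop [308.8713 409.2059]
house 0.01 [197.5464 187.5695] [243.6285 166.4677]
house 0.044 [219.5994 178.7968] [257.9034 129.0553]
house 0.073 [239.6768 170.81  ] [270.9799  94.7836]
```

View pics/f1.png

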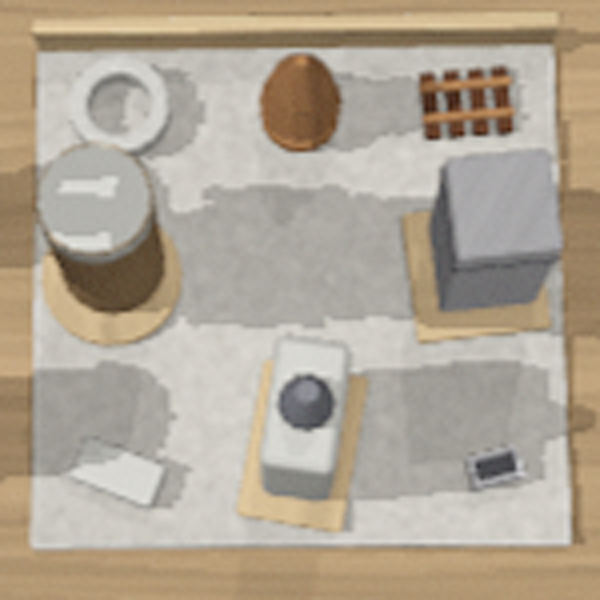

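View pics/f2.png

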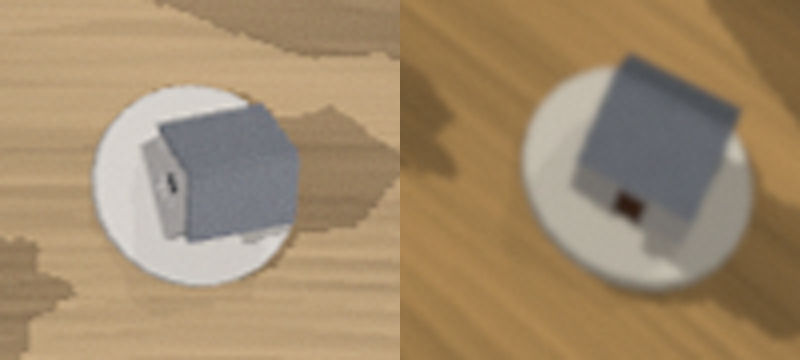

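```bash
python3 -c "
from cell import env
print(env.observe()['contact_force'],env.close_job())"
```

```text
the job is handed in; nothing more can be done
[-0.62868664 -1.06422619  0.7093734 ] None
```

I moved the canister, tin and bottle to the mat and set the house on the plate. I then put the bottle, tin and canister back on their own stands and handed the job in at about 53 s. `close_job` reports no verdict.

My last checks, by eye and calibration in the final top and side pictures:

| Object | Distance from centre | Other |
|---|---|---|
| House | about 3–4 mm from the plate centre | upright |
| Bottle | about 2 mm | lined up within about 2° |
| Tin | about 4 mm | lined up with its stand's sides |
| Canister | about 5 mm towards +x | upright |

All of these are within the 15 mm limits. The tree and the look-alikes look untouched, and the gripper was empty and clear above the mat.

Some readings disagreed:
- **Triangulated heights:** these were up to about 9 mm off the text (plate about 1 mm against 10, tin top 104 against 112), so I used the text's heights.
- **Mat corner:** this one was poor, 24 mm too high with a 5 mm ray gap, so I took the mat's position from the top view alone.
- **Tool lean:** it drifted to about 0.12 rad by the last placing and could not be turned out with these moves. I allowed for it in the descents; the objects looked upright after release.

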